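# Row up the power modules on the bench shelf

### The job

Stand the orange power module from the bench upright on the low wooden shelf beside the three blue ones, long side front to back, and slide all four into one neat row: every module square and pushed fully back against the rear lip, the row closed up tight with no gaps and hard against the end stop. The order does not matter. Never drop a module, tip it over or push it off the shelf, and leave the solder reel, the yellow meter and the screwdriver where they lie.

Things in the scene. Friction and masses are not known exactly. Their poses are not given: they have to be found in the camera images.
- shelf: low fixed beech shelf, 130 (x) by 340 mm (y), board top 45 mm above the bench. Rear lip along the far (+x) edge, 10 mm thick, 32 mm above the board; end stop at the +y end, 10 mm thick, 50 mm above the board; front (-x) and -y end open. Origin: centre of the footprint at bench level; the free board spans x -65 to +55, y -170 to +160 mm.
- corner (a point): inner corner of the shelf on the board's top, where the inner faces of the rear lip and the end stop meet; x, y, z axes as the shelf's (the modules stand on its -x, -y side). In shelf it lies at (55, 160, 45) mm.
- blue1: blue power module standing on the shelf, loose and crooked, 64 mm front to back (its x), 38 mm wide (its y), 55 mm tall, about 250 g; white label and brass terminals set in the top. Origin: centre of its underside, z up.
- blue2: blue power module like blue1, standing on the shelf; 64 mm front to back (its x), 38 mm wide (its y), 55 mm tall, about 250 g; white label and brass terminals set in the top. Origin: centre of its underside, z up.
- blue3: blue power module like blue1, standing on the shelf; 64 mm front to back (its x), 38 mm wide (its y), 55 mm tall, about 250 g; white label and brass terminals set in the top. Origin: centre of its underside, z up.
- orange: orange power module, same make and size, standing on the bench in front of the shelf, left or right; 64 mm front to back (its x), 38 mm wide (its y), 55 mm tall, about 250 g; white label and brass terminals set in the top. Origin: centre of its underside, z up.
- reel: steel solder reel standing on its flange on the bench, 60 mm diameter, 40 mm tall; leave alone. Origin: centre of its underside.
- meter: yellow multimeter lying on its back, 170 (its x) x 85 x 38 mm, with a 9 mm dial on top; leave alone. Origin: centre of its underside.
- screwdriver: red-handled screwdriver lying on the bench along its x, about 200 mm long and 26 mm thick; leave alone. Origin: under its middle.
There are look-alikes about, which are no part of the job. Leave any pink or turquoise look-alike of the blue3 alone.

How it is judged:
By the outcome, as a careful person would: the job done as asked, in the order asked, and still so for the second after the job is handed in, with the robot touching nothing.
It also fails if it takes over 72 s, if anything falls off the work surface, if the arm or the gripper's body presses on something with over 40 N, if the wrist force passes 120 N, or if a joint passes its speed limit or range.

### The arm

A 6-joint arm with a two-finger parallel gripper is mounted at the origin on the work surface. World frame = base frame: x ahead of the robot, y to its left, z up, the work surface at z = 0. Lengths are in m, angles in rad, forces in N, time in s.
With the tool pointing down it reaches from about 0.275 to 0.975 m from the base axis. Payload 8.4 kg.
Tool frame: the origin (TCP) lies midway between the tips of the shut fingers; the grasp point (between the pads) lies 19 mm behind it; z points along the fingers, y is the line along which they close (so a half turn about z gives the same grasp; the last joint's range is limited). The gripper opens to 92 mm and grips with 3 to 60 N. Pads are 20 mm wide; open, the fingers measure 128 mm over their backs; the gripper's body (75 mm by 189 mm) begins 69 mm behind the grasp point.
Start: joints at [1.2, 0.353, 1.633, -0, 1.155, -0.002], TCP at [0.225, 0.583, 0.215] pointing down, gripper open.
Joint ranges: [-2.63, 2.63], [-0.92, 2.1], [0.06, 2.66], [-1.3, 4.44], [0, 2.69], [-3.02, 3.02]. Speed limits (rad/s): [2.22, 2.22, 2.79, 3.14, 3.14, 3.14].

### API

Orientations are given as a 3x3 rotation matrix whose columns are the frame's x, y, z axes.
In Python, from workcell import manip, eyes gives the robot as it stands.
- The arm moves only by the tool jog_arm, never from a script. Its arguments are lists of equal length, an entry for each row: "delta_pos": the shift along the tool's x, y, z in m, a list of three; "twist": the turn, a rotation vector about the tool's x, y, z in rad, a list of three; "hand": the closure, from 0 (fully open) to 1 (shut). In form: {"delta_pos": [[tx, ty, tz], ...], "twist": [[wx, wy, wz], ...], "hand": [hand, ...]}. A call has 1 to 20 rows; each row is the pose to reach, as a shift and turn from the pose commanded when the call began, along the tool's axes at that moment; what a row does not reach only later rows make up. A row lasts 1/12 s, in which the tool goes at most 41.7 mm and 7.16 degrees, less where a joint would pass 70% of its speed; a pose out of reach is approached as far as the arm can. A call with a gripper value outside its range is refused whole. The fingers move at their own pace and stop on an object; "grip_force" is the grip in N (left out, the last holds). Time passes only in rows, so rows that repeat a pose let the fingers close. It gives the time, the measured TCP pose, the force, the opening and the grip force at its end, in the units of the state.
- manip.read_state(): the state, without advancing time (a new reading comes with each control period).
- eyes.get_image(name): name is "side" or "top"; returns the picture (384x512x3 uint8, red, green, blue); there is no depth.
- eyes.calibration(name): a dict with "fx", "fy", "cx", "cy" (pixels), "k1" (the pictures are not rectified: a ray, as slopes to the right and down, at radius r is drawn at 1 + k1 r^2 times it, then the intrinsics apply), "view" (4x4, takes a point from world to camera coordinates). Camera axes: x right, y down, z forward; pixel columns grow to the right and rows downward; lengths in m; the calibration is good to about 2 mm. A picture is of the moment at which its call begins. calibration takes no time and is no camera call.
- manip.job_done(): hands the job in; it is judged then, once.
The state is a dict: "time": time; "joint_pos": joint angles; "joint_velocities": joint speeds; "joint_torque": joint torques, N m; "position": TCP position; "tool_rot": TCP orientation; "contact_force": force on the tool from outside, world axes, zero at the start; "moment": the same for the moment, N m; "opening": finger opening in m; "grip_force": force on a finger pad.
Only numpy, scipy, OpenCV 4.12 (cv2) and the standard library are available. Lean on these libraries where they do the work, as an engineer would, in place of code of your own. Each camera call takes 0.05 s, during which the arm holds its last target. There are 200 camera calls.

## Working session

There is one attempt and no reset: what is moved stays moved. The work goes in short steps, Python scripts to look and compute and a tool call to move; the robot and the scene stay as the last step left them, time stands still between calls to the robot, and variables do not carry over. Pictures are saved under pics/ and viewed, at most 10 in all, crops included, and the job is handed in when it is done.

Besides the shell and the picture viewer there is one more tool, called after ">>>" by a JSON object that holds its "api" and its "payload". jog_arm: Moves the arm, as the interface text tells. Its arguments: {"type":"object","properties":{"delta_pos":{"type":"array"},"twist":{"type":"array"},"hand":{"type":"array"},"grip_force":{"type":"number"}},"required":["delta_pos","twist","hand"]}

```bash
mkdir -p pics
python3 - <<'E'
from workcell import manip, eyes
import cv2, numpy as np
for n in("top","side"):
    im=eyes.get_image(n); cv2.imwrite(f"pics/{n}0.png",im[:,:,::-1]); c=eyes.calibration(n); print(n,{k:(np.round(v,4).tolist()) for k,v in c.items()})
s=manip.read_state(); print(s["position"],np.round(s["tool_rot"],3).tolist(),s["opening"],s["time"])
E
```

```text
top {'fx': 441.4199, 'fy': 441.4199, 'cx': 249.3735, 'cy': 188.3954, 'k1': -0.1192, 'view': [[-0.0524, -0.9986, -0.0034, 0.0319], [-0.978, 0.052, -0.2019, 0.568], [0.2018, -0.0073, -0.9794, 1.2988], [0.0, 0.0, 0.0, 1.0]]}
side {'fx': 438.3692, 'fy': 438.3692, 'cx': 250.2539, 'cy': 189.6609, 'k1': -0.061, 'view': [[0.9994, -0.0338, -0.0034, -0.5389], [-0.0235, -0.6162, -0.7872, 0.0649], [0.0245, 0.7868, -0.6167, 1.1513], [0.0, 0.0, 0.0, 1.0]]}
[0.22514796 0.58257194 0.21395642] [[-0.933, 0.361, -0.0], [0.361, 0.933, -0.001], [-0.0, -0.001, -1.0]] 0.09203236880513976 0.1
```

View pics/top0.png

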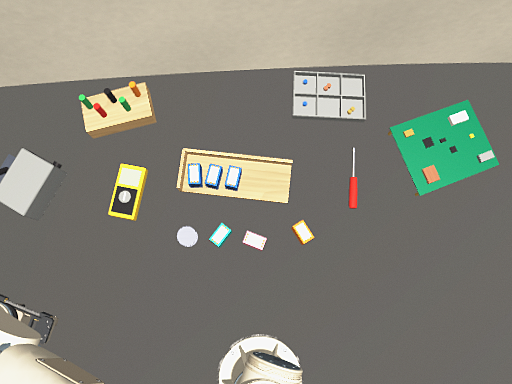

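View pics/side0.png

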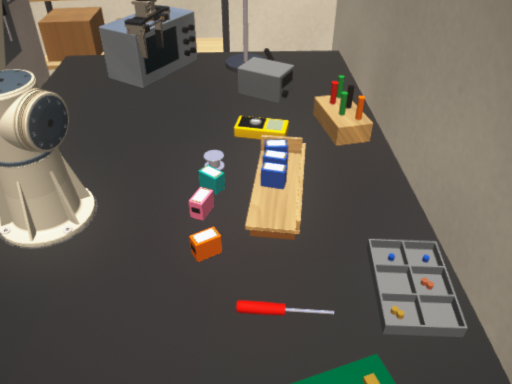

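The top view shows the three blues at about (194,175), (213,176) and (233,177). The orange is at (303,232) and the shelf spans (178–293, 150–202), with the end stop on its left. The side view agrees. I'll zoom in on both to measure.

```bash
cat > h.py <<'E'
import numpy as np, cv2
from workcell import manip, eyes
def cam(n):
    c=eyes.calibration(n); K=np.array([[c["fx"],0,c["cx"]],[0,c["fy"],c["cy"]],[0,0,1.]])
    return K,np.array([c["k1"],0,0,0.]),np.array(c["view"])
def ray(n,px,z):
    K,d,V=cam(n); p=cv2.undistortPoints(np.float64(px).reshape(-1,1,2),K,d)[:,0]
    D=np.c_[p,np.ones(len(p))]@V[:3,:3]; o=-V[:3,:3].T@V[:3,3]
    return o+D*((z-o[2])/D[:,2])[:,None]
def proj(n,P):
    K,d,V=cam(n); return cv2.projectPoints(np.float64(P).reshape(-1,1,3),cv2.Rodrigues(V[:3,:3])[0],V[:3,3],K,d)[0][:,0]
def hsv(im): return cv2.cvtColor(im,cv2.COLOR_RGB2HSV)
def rect(P):
    (c,s,a)=cv2.minAreaRect(np.float32(P[:,:2]*1000))
    if s[0]<s[1]: s=s[::-1]; a+=90
    return np.round(c,1),np.round(s,1),round((a+90)%180-90,1)
E
python3 - <<'E'
from h import *
t=cv2.imread("pics/top0.png"); s=cv2.imread("pics/side0.png")
a=cv2.resize(t[140:256,170:325],None,fx=5,fy=5,interpolation=cv2.INTER_CUBIC)
b=cv2.resize(s[128:268,185:315],None,fx=4,fy=4,interpolation=cv2.INTER_CUBIC)
cv2.imwrite("pics/topc.png",a);cv2.imwrite("pics/sidec.png",b)
H=cv2.cvtColor(t,cv2.COLOR_BGR2HSV)
# white labels
W=((H[...,1]<60)&(H[...,2]>190)).astype(np.uint8)
n,l,st,ce=cv2.connectedComponentsWithStats(W[140:260,170:330])
for i in range(1,n):
    if 15<st[i,4]<400:
        q=ce[i]+[170,140]; ys,xs=np.where(l==i); px=np.c_[xs+170,ys+140]
        z=.055 if q[1]>205 else .1
        print("label",q.round(1),st[i,4],ray("top",q,z).round(4)[0,:2],rect(ray("top",px,z)))
wood=cv2.inRange(H,(10,50,120),(25,170,255))[145:208,172:297]
n,l,st,_=cv2.connectedComponentsWithStats(wood);i=1+st[1:,4].argmax()
c=max(cv2.findContours((l==i).astype(np.uint8),0,1)[0],key=cv2.contourArea)+np.array([172,145])
print(cv2.approxPolyDP(c,3,True)[:,0].tolist())
E
```

```text
label [206.9 151.8] 75 [0.6802 0.1252] (array([680. , 121.9]), array([135.6,   7.3]), 80.3)
label [251.9 161.7] 34 [ 0.6419 -0.0098] (array([641.8,  -9.8]), array([97. ,  3.1]), 80.4)
label [193.8 173.3] 146 [0.6154 0.1667] (array([617.3, 166.9]), array([58.6, 26.2]), 2.6)
label [212.8 173.9] 147 [0.6103 0.1094] (array([610.3, 109.4]), array([56.5, 26.5]), -17.1)
label [232.6 175.7] 151 [0.6016 0.0505] (array([603.1,  50. ]), array([60. , 26.3]), -16.1)
label [302.9 231.3] 156 [ 0.4283 -0.1528] (array([ 428.3, -153. ]), array([50.1, 28.3]), 28.1)
label [186.9 236.1] 327 [0.4322 0.1984] (array([432., 199.]), array([60.8, 57.4]), 42.7)
label [219.8 234.2] 152 [0.4331 0.0987] (array([433.9,  98.2]), array([53. , 27.4]), -39.5)
label [254.2 240. ] 241 [ 0.41   -0.0043] (array([410.2,  -4.5]), array([62.1, 36.4]), 65.2)
[[182, 149], [177, 178], [180, 187], [176, 184], [179, 191], [245, 198], [257, 196], [246, 194], [247, 191], [263, 194], [253, 199], [288, 200], [291, 163], [256, 160], [254, 157], [263, 156], [239, 154], [238, 158]]
```

View pics/topc.png

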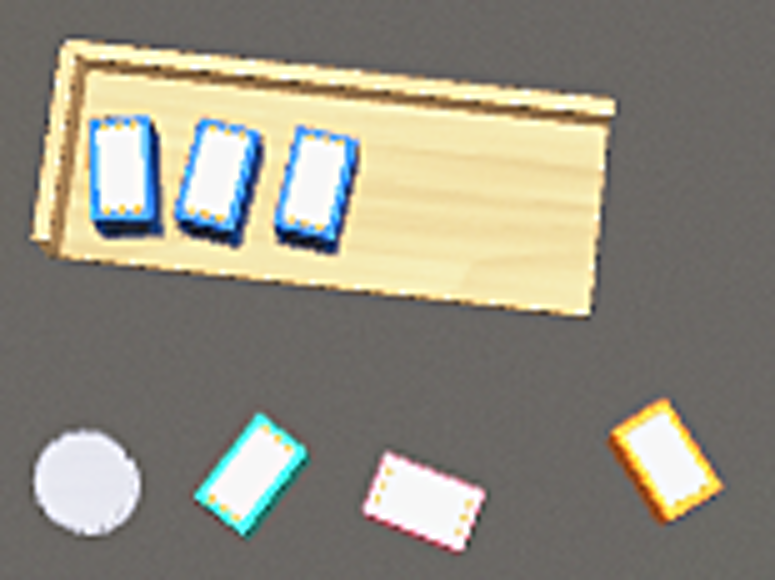

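View pics/sidec.png

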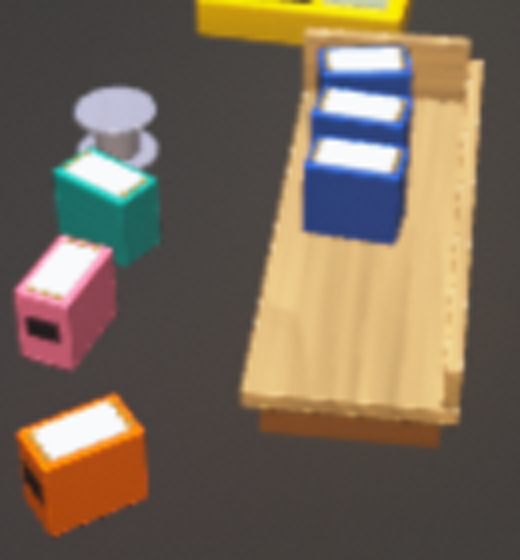

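Run:
```python
from h import *
f=lambda *p:(np.array(p)+.5)/5-.5+[170,140]
pts={"front":(f((55,258),(590,316)),.045),"right":(f((607,125),(590,316)),.045),"lip_out":(f((70,41),(615,100)),.077),"lip_in":(f((90,70),(612,124)),.045),"stop_out":(f((65,40),(32,238)),.095),"stopL_in":(f((80,62),(48,247)),.095)}
for k,(p,z) in pts.items():
    q=ray("top",p,z)[:,:2]; d=q[1]-q[0]; print(k,q.round(4).tolist(),np.hypot(*d).round(4),np.degrees(np.arctan2(d[1],d[0])).round(2))
# side view, crop 4x
g=lambda *p:(np.array(p)+.5)/4-.5+[185,128]
for k,p,z in [("front_right",(243,404),.045),("right_back",(458,420),.045),("lipend_top_in",(447,372),.077),("lip_far_out",(484,62),.077),("lip_near_out",(461,372),.077)]:
    print(k,ray("side",g(p),z)[0,:2].round(4))
s=cv2.cvtColor(cv2.imread("pics/side0.png"),cv2.COLOR_BGR2HSV)
W=((s[...,1]<60)&(s[...,2]>190)).astype(np.uint8)
n,l,st,ce=cv2.connectedComponentsWithStats(W)
for i in range(1,n):
    q=ce[i]
    if 15<st[i,4]<400 and 185<q[0]<315 and 128<q[1]<268:
        ys,xs=np.where(l==i); z=.1 if q[0]>255 else .055
        print("label",q.round(1),st[i,4],rect(ray("side",np.c_[xs,ys],z)),ray("side",q,z).round(4)[0,:2])
```

```text
front [[0.574, 0.2159], [0.52, -0.1135]] 0.3339 -99.31
right [[0.6408, -0.1328], [0.52, -0.1135]] 0.1224 170.97
lip_out [[0.7042, 0.1991], [0.6482, -0.1354]] 0.3391 -99.5
lip_in [[0.6943, 0.1913], [0.6413, -0.1359]] 0.3315 -99.19
stop_out [[0.6994, 0.1996], [0.5766, 0.222]] 0.1248 169.66
stopL_in [[0.6848, 0.1906], [0.5706, 0.2124]] 0.1163 169.21
front_right [ 0.5237 -0.1222]
right_back [ 0.6495 -0.1407]
lipend_top_in [ 0.6419 -0.1338]
lip_far_out [0.7082 0.2007]
lip_near_out [ 0.65   -0.1341]
label [275.4 142.4] 103 (array([618. , 170.7]), array([51. , 26.6]), -2.2) [0.6165 0.1714]
label [213.2 155. ] 158 (array([437.6, 182.1]), array([52.6, 52.4]), -2.3) [0.438  0.1815]
label [275.2 153.8] 104 (array([611.5, 113. ]), array([50.5, 27.4]), -16.0) [0.6115 0.1127]
label [210.4 170.5] 115 (array([429.9, 107.4]), array([65.8, 32.2]), -49.1) [0.4329 0.1044]
label [220.7 166. ] 24 (array([461.3, 126.5]), array([34.6, 12.5]), 70.0) [0.4608 0.1249]
label [273.6 166.4] 119 (array([602.4,  54. ]), array([51. , 27.3]), -16.1) [0.6024 0.0535]
label [200.3 194.9] 141 (array([411.3,  -1.5]), array([50.8, 29.5]), 65.1) [ 0.411  -0.0023]
label [204.5 235.1] 167 (array([ 429. , -150.6]), array([48.3, 26.2]), 28.7) [ 0.4288 -0.1511]
```

The shelf yaw is about -9.4° and the corner is near (0.694, 0.190). The blues sit at (0.617,0.169), (0.611,0.111) and (0.6025,0.052), and the orange at (0.4285,-0.152) with a yaw of 28.5°. I'll grip each module front-to-back with the fingertips just above the lip, then slide it into place, starting with the blue nearest the end stop.

>>> {"api": "jog_arm", "payload": {"delta_pos": [[-0.515, -0.244, 0.054], [-0.515, -0.244, 0.054], [-0.515, -0.244, 0.054], [-0.515, -0.244, 0.054], [-0.515, -0.244, 0.054], [-0.515, -0.244, 0.054], [-0.515, -0.244, 0.054], [-0.515, -0.244, 0.054], [-0.515, -0.244, 0.054], [-0.515, -0.244, 0.054], [-0.515, -0.244, 0.054], [-0.515, -0.244, 0.054], [-0.515, -0.244, 0.054], [-0.515, -0.244, 0.054], [-0.515, -0.244, 0.054], [-0.515, -0.244, 0.054], [-0.515, -0.244, 0.054], [-0.515, -0.244, 0.054]], "twist": [[0, 0, 1.365], [0, 0, 1.365], [0, 0, 1.365], [0, 0, 1.365], [0, 0, 1.365], [0, 0, 1.365], [0, 0, 1.365], [0, 0, 1.365], [0, 0, 1.365], [0, 0, 1.365], [0, 0, 1.365], [0, 0, 1.365], [0, 0, 1.365], [0, 0, 1.365], [0, 0, 1.365], [0, 0, 1.365], [0, 0, 1.365], [0, 0, 1.365]], "hand": [0, 0, 0, 0, 0, 0, 0, 0, 0, 0, 0, 0, 0, 0, 0, 0, 0, 0], "grip_force": 15}}

```text
time: 1.6
position: [0.6168, 0.1707, 0.1605]
tool_rot: [[0.161, 0.987, -0.001], [0.987, -0.161, 0.0], [-0.0, -0.001, -1.0]]
contact_force: [-0.4, -0.1, -0.3]
opening: 0.0917
grip_force: 0.0
```

>>> {"api": "jog_arm", "payload": {"delta_pos": [[0, 0, 0.04], [0, 0, 0.07], [0, 0, 0.079], [0, 0, 0.079], [0, 0, 0.079], [0, 0, 0.079], [0, 0, 0.079], [0, 0, 0.079], [0, 0, 0.079], [0, 0, 0.079]], "twist": [[0, 0, 0], [0, 0, 0], [0, 0, 0], [0, 0, 0], [0, 0, 0], [0, 0, 0], [0, 0, 0], [0, 0, 0], [0, 0, 0], [0, 0, 0]], "hand": [0, 0, 0, 0, 1, 1, 1, 1, 1, 1]}}

```text
time: 2.43
position: [0.6184, 0.1701, 0.0832]
tool_rot: [[0.162, 0.987, 0.002], [0.987, -0.162, 0.001], [0.001, 0.002, -1.0]]
contact_force: [-1.3, 0.5, 6.7]
opening: 0.0665
grip_force: 14.7
```

>>> {"api": "jog_arm", "payload": {"delta_pos": [[0, 0, 0], [0, 0, 0], [0, 0, 0], [0, 0, 0], [0, 0, 0]], "twist": [[0, 0, 0], [0, 0, 0], [0, 0, 0], [0, 0, 0], [0, 0, 0]], "hand": [1, 1, 1, 1, 1], "grip_force": 30}}

```text
time: 2.85
position: [0.6184, 0.1701, 0.0832]
tool_rot: [[0.162, 0.987, 0.002], [0.987, -0.162, 0.001], [0.001, 0.002, -1.0]]
contact_force: [-1.8, 0.3, 9.0]
opening: 0.0663
grip_force: 29.4
```

Run:
```python
from h import *
t=eyes.get_image("top")[140:220,150:290];s=eyes.get_image("side")[100:220,225:345]
a=cv2.resize(t,(640,366),interpolation=2);b=cv2.resize(s,(366,366),interpolation=2)
cv2.imwrite("pics/g1.png",cv2.resize(np.hstack([a,b])[...,::-1],(800,291)))
```

```text
(no output)
```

View pics/g1.png

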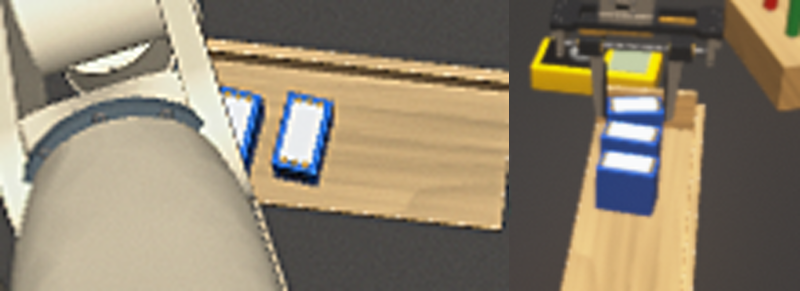

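Opening 66.3 mm with the grip full on means the module has jammed about 6° skew between the pads. I'll reopen, turn the tool to the module's yaw, grip again, and then turn it square.

>>> {"api": "jog_arm", "payload": {"delta_pos": [[0, 0, 0], [0, 0, 0], [0, 0, -0.001], [0, 0, -0.001], [0, 0, -0.001], [0, 0, -0.001], [0, 0, -0.002], [0, 0, -0.002], [0, 0, -0.002], [0, 0, -0.002]], "twist": [[0, 0, 0], [0, 0, 0], [0, 0, -0.1], [0, 0, -0.11], [0, 0, -0.11], [0, 0, -0.11], [0, 0, -0.11], [0, 0, -0.11], [0, 0, -0.11], [0, 0, -0.11]], "hand": [0.15, 0.15, 0.15, 0.15, 1, 1, 1, 1, 1, 1], "grip_force": 15}}

```text
time: 3.78
position: [0.6175, 0.1697, 0.0833]
tool_rot: [[0.053, 0.999, -0.001], [0.999, -0.053, -0.0], [-0.0, -0.0, -1.0]]
contact_force: [0.8, -0.1, -3.0]
opening: 0.0641
grip_force: 14.9
```

>>> {"api": "jog_arm", "payload": {"delta_pos": [[0, 0, 0], [0, 0, 0], [0.002, 0.01, 0], [0.004, 0.02, 0], [0.004, 0.028, 0], [0.004, 0.0355, 0], [0.004, 0.0355, 0], [0.004, 0.0355, 0]], "twist": [[0, 0, 0.06], [0, 0, 0.111], [0, 0, 0.111], [0, 0, 0.111], [0, 0, 0.111], [0, 0, 0.111], [0, 0, 0.111], [0, 0, 0.111]], "hand": [1, 1, 1, 1, 1, 1, 1, 1]}}

```text
time: 4.45
position: [0.6538, 0.1717, 0.0833]
tool_rot: [[0.163, 0.987, -0.0], [0.987, -0.163, -0.0], [-0.0, -0.0, -1.0]]
contact_force: [-0.1, 0.5, -2.5]
opening: 0.0643
grip_force: 14.9
```

>>> {"api": "jog_arm", "payload": {"delta_pos": [[0, 0.002, 0], [0, 0.004, 0], [0, 0.006, 0], [0, 0.006, 0]], "twist": [[0, 0, 0], [0, 0, 0], [0, 0, 0], [0, 0, 0]], "hand": [1, 1, 1, 1]}}

```text
time: 4.78
position: [0.6577, 0.1711, 0.0833]
tool_rot: [[0.164, 0.987, -0.004], [0.987, -0.164, 0.0], [-0.0, -0.004, -1.0]]
contact_force: [-5.7, 1.9, 0.7]
opening: 0.0641
grip_force: 14.8
```

>>> {"api": "jog_arm", "payload": {"delta_pos": [[0.003, -0.001, 0], [0.006, -0.001, 0], [0.008, -0.001, 0], [0.009, -0.001, 0], [0.009, -0.001, 0]], "twist": [[0, 0, 0], [0, 0, 0], [0, 0, 0], [0, 0, 0], [0, 0, 0]], "hand": [1, 1, 1, 1, 1]}}

```text
time: 5.2
position: [0.6591, 0.1801, 0.0833]
tool_rot: [[0.163, 0.987, -0.001], [0.987, -0.163, -0.0], [-0.0, -0.001, -1.0]]
contact_force: [-4.1, -0.2, -1.0]
opening: 0.0643
grip_force: 14.8
```

>>> {"api": "jog_arm", "payload": {"delta_pos": [[0.003, 0, 0], [0.005, 0, 0], [0.007, 0, 0], [0.008, 0, 0], [0.008, 0, 0]], "twist": [[0, 0, 0], [0, 0, 0], [0, 0, 0], [0, 0, 0], [0, 0, 0]], "hand": [1, 1, 1, 1, 1]}}

```text
time: 5.62
position: [0.6597, 0.1841, 0.0831]
tool_rot: [[0.162, 0.987, -0.004], [0.987, -0.162, -0.006], [-0.006, -0.003, -1.0]]
contact_force: [-6.3, -16.7, 2.3]
opening: 0.0636
grip_force: 15.0
```

>>> {"api": "jog_arm", "payload": {"delta_pos": [[-0.003, -0.001, 0], [-0.003, -0.001, 0], [-0.003, -0.001, 0], [-0.003, -0.001, 0], [-0.003, -0.001, -0.035], [-0.02, -0.01, -0.05], [-0.05, -0.02, -0.05], [-0.08, -0.036, -0.05], [-0.08, -0.036, -0.05], [-0.08, -0.036, -0.02], [-0.08, -0.036, 0], [-0.08, -0.036, 0], [-0.08, -0.036, 0], [-0.08, -0.036, 0], [-0.08, -0.036, -0.001], [-0.08, -0.036, -0.001], [-0.08, -0.036, -0.001]], "twist": [[0, 0, 0], [0, 0, 0], [0, 0, 0], [0, 0, 0], [0, 0, 0], [0, 0, 0.06], [0, 0, 0.12], [0, 0, 0.12], [0, 0, 0.12], [0, 0, 0.12], [0, 0, 0.12], [0, 0, 0.12], [0, 0, 0.12], [0, 0, 0.12], [0, 0, 0.12], [0, 0, 0.12], [0, 0, 0.12]], "hand": [1, 0, 0, 0, 0, 0, 0, 0, 0, 0, 0, 1, 1, 1, 1, 1, 1]}}

```text
time: 7.03
position: [0.6135, 0.1152, 0.0861]
tool_rot: [[0.28, 0.96, 0.002], [0.96, -0.28, 0.001], [0.001, 0.002, -1.0]]
contact_force: [-1.3, 0.5, 5.8]
opening: 0.0641
grip_force: 15.0
```

>>> {"api": "jog_arm", "payload": {"delta_pos": [[0, 0, -0.001], [0, 0, -0.001], [0.008, 0.007, -0.001], [0.017, 0.014, -0.001], [0.026, 0.021, -0.001], [0.0335, 0.027, -0.001], [0.0335, 0.027, -0.001], [0.0335, 0.027, -0.001]], "twist": [[0, 0, -0.06], [0, 0, -0.12], [0, 0, -0.12], [0, 0, -0.12], [0, 0, -0.12], [0, 0, -0.12], [0, 0, -0.12], [0, 0, -0.12]], "hand": [1, 1, 1, 1, 1, 1, 1, 1]}}

```text
time: 7.7
position: [0.6493, 0.1402, 0.0859]
tool_rot: [[0.163, 0.987, 0.002], [0.987, -0.163, 0.001], [0.001, 0.002, -1.0]]
contact_force: [2.6, 0.6, 2.0]
opening: 0.0638
grip_force: 15.0
```

>>> {"api": "jog_arm", "payload": {"delta_pos": [[0, 0.002, 0], [0, 0.004, 0], [0, 0.006, 0], [0, 0.006, 0]], "twist": [[0, 0, 0], [0, 0, 0], [0, 0, 0], [0, 0, 0]], "hand": [1, 1, 1, 1]}}

```text
time: 8.03
position: [0.6528, 0.1384, 0.0859]
tool_rot: [[0.164, 0.987, -0.002], [0.987, -0.164, 0.0], [-0.0, -0.002, -1.0]]
contact_force: [-3.4, 0.8, 5.6]
opening: 0.0637
grip_force: 15.0
```

>>> {"api": "jog_arm", "payload": {"delta_pos": [[0.003, 0, 0], [0.006, 0, 0], [0.008, 0, 0], [0.01, 0, 0], [0.012, 0, 0], [0.013, 0, 0], [0.013, 0, 0]], "twist": [[0, 0, 0], [0, 0, 0], [0, 0, 0], [0, 0, 0], [0, 0, 0], [0, 0, 0], [0, 0, 0]], "hand": [1, 1, 1, 1, 1, 1, 1]}}

```text
time: 8.62
position: [0.6545, 0.1487, 0.086]
tool_rot: [[0.163, 0.987, -0.003], [0.987, -0.163, -0.004], [-0.004, -0.002, -1.0]]
contact_force: [-4.9, -9.9, 8.7]
opening: 0.0641
grip_force: 15.0
```

>>> {"api": "jog_arm", "payload": {"delta_pos": [[-0.003, -0.001, 0], [-0.003, -0.001, 0], [-0.003, -0.001, 0], [-0.003, -0.001, 0], [-0.003, -0.001, -0.035], [-0.02, -0.01, -0.05], [-0.06, -0.02, -0.05], [-0.1, -0.036, -0.05], [-0.103, -0.036, -0.05], [-0.103, -0.036, -0.02], [-0.103, -0.036, 0], [-0.103, -0.036, 0], [-0.103, -0.036, 0], [-0.103, -0.036, 0], [-0.103, -0.036, -0.001], [-0.103, -0.036, -0.002], [-0.103, -0.036, -0.002]], "twist": [[0, 0, 0], [0, 0, 0], [0, 0, 0], [0, 0, 0], [0, 0, 0], [0, 0, 0.06], [0, 0, 0.12], [0, 0, 0.12], [0, 0, 0.12], [0, 0, 0.12], [0, 0, 0.12], [0, 0, 0.12], [0, 0, 0.12], [0, 0, 0.12], [0, 0, 0.12], [0, 0, 0.12], [0, 0, 0.12]], "hand": [1, 0, 0, 0, 0, 0, 0, 0, 0, 0, 0, 1, 1, 1, 1, 1, 1]}}

```text
time: 10.03
position: [0.6041, 0.0557, 0.0886]
tool_rot: [[0.28, 0.96, 0.001], [0.96, -0.28, 0.0], [0.0, 0.001, -1.0]]
contact_force: [-0.0, -0.6, -1.8]
opening: 0.0637
grip_force: 15.0
```

>>> {"api": "jog_arm", "payload": {"delta_pos": [[0, 0, 0], [0, 0, 0], [0.012, 0.006, 0], [0.024, 0.012, 0], [0.036, 0.018, 0], [0.048, 0.024, 0], [0.057, 0.024, 0], [0.057, 0.024, 0], [0.057, 0.024, 0]], "twist": [[0, 0, -0.06], [0, 0, -0.12], [0, 0, -0.12], [0, 0, -0.12], [0, 0, -0.12], [0, 0, -0.12], [0, 0, -0.12], [0, 0, -0.12], [0, 0, -0.12]], "hand": [1, 1, 1, 1, 1, 1, 1, 1, 1]}}

```text
time: 10.78
position: [0.6443, 0.1049, 0.0881]
tool_rot: [[0.163, 0.987, 0.003], [0.987, -0.163, 0.001], [0.001, 0.003, -1.0]]
contact_force: [2.3, 0.9, 3.1]
opening: 0.0639
grip_force: 15.0
```

>>> {"api": "jog_arm", "payload": {"delta_pos": [[0, 0.002, 0], [0, 0.004, 0], [0, 0.006, 0], [0, 0.006, 0]], "twist": [[0, 0, 0], [0, 0, 0], [0, 0, 0], [0, 0, 0]], "hand": [1, 1, 1, 1]}}

```text
time: 11.12
position: [0.647, 0.1026, 0.0878]
tool_rot: [[0.164, 0.986, -0.003], [0.986, -0.164, 0.0], [-0.0, -0.003, -1.0]]
contact_force: [-7.3, 0.7, 9.9]
opening: 0.064
grip_force: 15.0
```

>>> {"api": "jog_arm", "payload": {"delta_pos": [[0.003, 0, 0], [0.006, 0, 0], [0.008, 0, 0], [0.01, 0, 0], [0.012, 0, 0], [0.013, 0, 0], [0.013, 0, 0]], "twist": [[0, 0, 0], [0, 0, 0], [0, 0, 0], [0, 0, 0], [0, 0, 0], [0, 0, 0], [0, 0, 0]], "hand": [1, 1, 1, 1, 1, 1, 1]}}

```text
time: 11.7
position: [0.6484, 0.1118, 0.0873]
tool_rot: [[0.163, 0.987, -0.005], [0.987, -0.163, -0.005], [-0.006, -0.004, -1.0]]
contact_force: [-5.6, -12.9, 8.5]
opening: 0.0639
grip_force: 15.0
```

>>> {"api": "jog_arm", "payload": {"delta_pos": [[-0.003, -0.001, 0], [-0.003, -0.001, 0], [-0.003, -0.001, 0], [-0.003, -0.001, 0], [-0.003, -0.001, -0.035], [-0.003, -0.001, -0.075], [-0.295, -0.174, -0.075], [-0.295, -0.174, -0.075], [-0.295, -0.174, -0.075], [-0.295, -0.174, -0.075], [-0.295, -0.174, -0.075], [-0.295, -0.174, -0.075], [-0.295, -0.174, -0.075], [-0.295, -0.174, -0.075], [-0.295, -0.174, -0.075], [-0.295, -0.174, -0.075], [-0.295, -0.174, -0.075]], "twist": [[0, 0, 0], [0, 0, 0], [0, 0, 0], [0, 0, 0], [0, 0, 0], [0, 0, 0], [0, 0, -0.661], [0, 0, -0.661], [0, 0, -0.661], [0, 0, -0.661], [0, 0, -0.661], [0, 0, -0.661], [0, 0, -0.661], [0, 0, -0.661], [0, 0, -0.661], [0, 0, -0.661], [0, 0, -0.661]], "hand": [1, 0, 0, 0, 0, 0, 0, 0, 0, 0, 0, 0, 0, 0, 0, 0, 0]}}

```text
time: 13.12
position: [0.4314, -0.1473, 0.1629]
tool_rot: [[-0.475, 0.88, 0.001], [0.88, 0.475, 0.0], [-0.0, 0.001, -1.0]]
contact_force: [0.5, 0.1, 1.0]
opening: 0.0922
grip_force: 0.0
```

>>> {"api": "jog_arm", "payload": {"delta_pos": [[-0.003, -0.0045, 0.04], [-0.003, -0.0045, 0.08], [-0.003, -0.0045, 0.11], [-0.003, -0.0045, 0.125], [-0.003, -0.0045, 0.125], [-0.003, -0.0045, 0.125], [-0.003, -0.0045, 0.125], [-0.003, -0.0045, 0.125], [-0.003, -0.0045, 0.125], [-0.003, -0.0045, 0.125]], "twist": [[0, 0, 0], [0, 0, 0], [0, 0, 0], [0, 0, 0], [0, 0, 0], [0, 0, 0], [0, 0, 0], [0, 0, 0], [0, 0, 0], [0, 0, 0]], "hand": [0, 0, 0, 0, 1, 1, 1, 1, 1, 1], "grip_force": 25}}

```text
time: 13.95
position: [0.4295, -0.1523, 0.0388]
tool_rot: [[-0.477, 0.879, 0.003], [0.879, 0.477, -0.001], [-0.002, 0.002, -1.0]]
contact_force: [1.2, 3.2, 7.6]
opening: 0.0637
grip_force: 25.0
```

>>> {"api": "jog_arm", "payload": {"delta_pos": [[0, 0, -0.02], [0, 0, -0.05], [0, 0, -0.08], [0.0926, 0.2526, -0.08], [0.0926, 0.2526, -0.08], [0.0926, 0.2526, -0.08], [0.0926, 0.2526, -0.08], [0.0926, 0.2526, -0.08], [0.0926, 0.2526, -0.08], [0.0926, 0.2526, -0.08], [0.0926, 0.2526, -0.08], [0.0926, 0.2526, -0.08], [0.0926, 0.2526, -0.08], [0.0926, 0.2526, -0.08]], "twist": [[0, 0, 0], [0, 0, 0], [0, 0, 0], [0, 0, 0.661], [0, 0, 0.661], [0, 0, 0.661], [0, 0, 0.661], [0, 0, 0.661], [0, 0, 0.661], [0, 0, 0.661], [0, 0, 0.661], [0, 0, 0.661], [0, 0, 0.661], [0, 0, 0.661]], "hand": [1, 1, 1, 1, 1, 1, 1, 1, 1, 1, 1, 1, 1, 1]}}

```text
time: 15.12
position: [0.605, 0.0487, 0.1175]
tool_rot: [[0.164, 0.986, -0.001], [0.986, -0.164, -0.0], [-0.0, -0.001, -1.0]]
contact_force: [-0.2, -0.4, -1.7]
opening: 0.0637
grip_force: 25.0
```

Lower it onto the board; it should touch at a TCP z of about 0.084.

>>> {"api": "jog_arm", "payload": {"delta_pos": [[0, 0, 0.012], [0, 0, 0.022], [0, 0, 0.028], [0, 0, 0.031], [0, 0, 0.033], [0, 0, 0.034], [0, 0, 0.034]], "twist": [[0, 0, 0], [0, 0, 0], [0, 0, 0], [0, 0, 0], [0, 0, 0], [0, 0, 0], [0, 0, 0]], "hand": [1, 1, 1, 1, 1, 1, 1]}}

```text
time: 15.7
position: [0.6057, 0.0495, 0.0839]
tool_rot: [[0.163, 0.987, -0.001], [0.987, -0.163, -0.0], [-0.0, -0.001, -1.0]]
contact_force: [-2.9, -0.2, 2.8]
opening: 0.0639
grip_force: 25.0
```

>>> {"api": "jog_arm", "payload": {"delta_pos": [[0.005, 0.007, 0], [0.01, 0.014, 0], [0.016, 0.021, 0], [0.022, 0.027, 0], [0.022, 0.031, 0], [0.022, 0.034, 0], [0.022, 0.034, 0]], "twist": [[0, 0, 0], [0, 0, 0], [0, 0, 0], [0, 0, 0], [0, 0, 0], [0, 0, 0], [0, 0, 0]], "hand": [1, 1, 1, 1, 1, 1, 1]}}

```text
time: 16.28
position: [0.6408, 0.0666, 0.0837]
tool_rot: [[0.163, 0.987, -0.007], [0.987, -0.163, 0.0], [-0.001, -0.007, -1.0]]
contact_force: [-13.3, 1.4, 13.6]
opening: 0.0637
grip_force: 25.0
```

>>> {"api": "jog_arm", "payload": {"delta_pos": [[0.003, 0, 0], [0.006, 0, 0], [0.008, 0, 0], [0.01, 0, 0], [0.012, 0, 0], [0.013, 0, 0], [0.013, 0, 0]], "twist": [[0, 0, 0], [0, 0, 0], [0, 0, 0], [0, 0, 0], [0, 0, 0], [0, 0, 0], [0, 0, 0]], "hand": [1, 1, 1, 1, 1, 1, 1]}}

```text
time: 16.87
position: [0.6417, 0.0721, 0.083]
tool_rot: [[0.161, 0.987, -0.009], [0.987, -0.161, -0.01], [-0.011, -0.007, -1.0]]
contact_force: [-13.8, -31.3, 13.8]
opening: 0.064
grip_force: 25.0
```

>>> {"api": "jog_arm", "payload": {"delta_pos": [[-0.007, -0.003, 0], [-0.007, -0.003, 0], [-0.007, -0.003, 0], [-0.007, -0.003, 0], [-0.007, -0.003, -0.035], [-0.007, -0.003, -0.07], [-0.2, -0.2, -0.07], [-0.2, -0.2, -0.07], [-0.2, -0.2, -0.07], [-0.2, -0.2, -0.07], [-0.2, -0.2, -0.07], [-0.2, -0.2, -0.07], [-0.2, -0.2, -0.07], [-0.2, -0.2, -0.07]], "twist": [[0, 0, 0], [0, 0, 0], [0, 0, 0], [0, 0, 0], [0, 0, 0], [0, 0, 0], [0, 0, 0], [0, 0, 0], [0, 0, 0], [0, 0, 0], [0, 0, 0], [0, 0, 0], [0, 0, 0], [0, 0, 0]], "hand": [1, 0, 0, 0, 0, 0, 1, 1, 1, 1, 1, 1, 1, 1]}}

```text
time: 18.03
position: [0.4118, -0.0871, 0.1535]
tool_rot: [[0.164, 0.986, -0.002], [0.986, -0.164, -0.0], [-0.0, -0.002, -1.0]]
contact_force: [1.2, 0.8, -0.6]
opening: 0.0408
grip_force: 0.0
```

```bash
cat > look.py <<'E'
from h import *
import sys
t=eyes.get_image("top")[145:205,172:297];s=eyes.get_image("side")[125:245,235:325]
a=cv2.resize(t,(1250//2,300),interpolation=2);b=cv2.resize(s,(0,0),fx=4,fy=4,interpolation=2)
o=np.zeros((max(300,b.shape[0]),625+360-200,3),np.uint8)
a=cv2.resize(t,(425,204),interpolation=2)
o[:204,:425]=a;o[:b.shape[0],425:785]=b
cv2.imwrite(sys.argv[1],o[...,::-1])
E
python3 look.py pics/l1.png
```

```text
(no output)
```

View pics/l1.png

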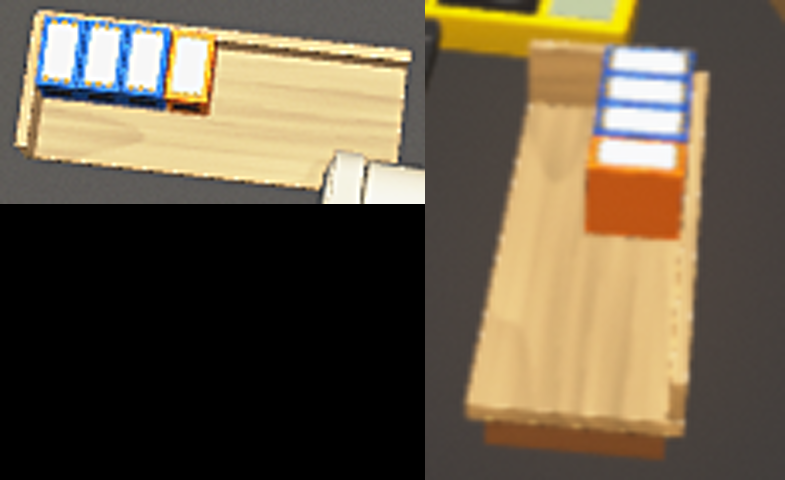

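>>> {"api": "jog_arm", "payload": {"delta_pos": [[0.196, 0.1245, 0], [0.196, 0.1245, 0], [0.196, 0.1245, 0], [0.196, 0.1245, 0], [0.196, 0.1245, 0], [0.196, 0.1245, 0], [0.196, 0.1245, 0], [0.196, 0.1245, 0.04], [0.196, 0.1245, 0.08], [0.196, 0.1245, 0.088], [0.196, 0.1245, 0.088], [0.196, 0.135, 0.088], [0.196, 0.145, 0.088], [0.196, 0.149, 0.088], [0.196, 0.152, 0.088], [0.196, 0.153, 0.088], [0.196, 0.154, 0.088], [0.196, 0.154, 0.088]], "twist": [[0, 0, 0], [0, 0, 0], [0, 0, 0], [0, 0, 0], [0, 0, 0], [0, 0, 0], [0, 0, 0], [0, 0, 0], [0, 0, 0], [0, 0, 0], [0, 0, 0], [0, 0, 0], [0, 0, 0], [0, 0, 0], [0, 0, 0], [0, 0, 0], [0, 0, 0], [0, 0, 0]], "hand": [1, 1, 1, 1, 1, 1, 1, 1, 1, 1, 1, 1, 1, 1, 1, 1, 1, 1]}}

```text
time: 19.63
position: [0.5957, 0.083, 0.0677]
tool_rot: [[0.164, 0.986, -0.008], [0.986, -0.164, 0.001], [-0.0, -0.008, -1.0]]
contact_force: [-22.9, 6.5, 20.7]
opening: 0.0003
grip_force: 13.0
```

>>> {"api": "jog_arm", "payload": {"delta_pos": [[0, -0.02, 0], [0, -0.02, 0], [0.038, -0.02, 0], [0.038, -0.02, 0], [0.038, -0.01, 0], [0.038, -0.005, 0], [0.038, -0.003, 0], [0.038, -0.001, 0], [0.038, 0, 0], [0.038, 0, 0], [0.038, 0, 0]], "twist": [[0, 0, 0], [0, 0, 0], [0, 0, 0], [0, 0, 0], [0, 0, 0], [0, 0, 0], [0, 0, 0], [0, 0, 0], [0, 0, 0], [0, 0, 0], [0, 0, 0]], "hand": [1, 1, 1, 1, 1, 1, 1, 1, 1, 1, 1]}}

```text
time: 20.55
position: [0.6017, 0.1203, 0.0663]
tool_rot: [[0.165, 0.986, -0.009], [0.986, -0.165, 0.002], [0.0, -0.009, -1.0]]
contact_force: [-22.6, 10.9, 19.1]
opening: 0.0005
grip_force: 12.8
```

>>> {"api": "jog_arm", "payload": {"delta_pos": [[0, -0.02, 0], [0, -0.02, 0], [0.038, -0.02, 0], [0.038, -0.02, 0], [0.038, -0.01, 0], [0.038, -0.005, 0], [0.038, -0.003, 0], [0.038, -0.001, 0], [0.038, 0, 0], [0.038, 0, 0], [0.038, 0, 0]], "twist": [[0, 0, 0], [0, 0, 0], [0, 0, 0], [0, 0, 0], [0, 0, 0], [0, 0, 0], [0, 0, 0], [0, 0, 0], [0, 0, 0], [0, 0, 0], [0, 0, 0]], "hand": [1, 1, 1, 1, 1, 1, 1, 1, 1, 1, 1]}}

```text
time: 21.47
position: [0.6078, 0.1574, 0.0657]
tool_rot: [[0.165, 0.986, -0.009], [0.986, -0.165, 0.001], [-0.0, -0.009, -1.0]]
contact_force: [-21.1, 10.2, 16.4]
opening: 0.0002
grip_force: 12.0
```

>>> {"api": "jog_arm", "payload": {"delta_pos": [[0, -0.02, 0], [0, -0.02, 0], [0.034, -0.02, 0], [0.034, -0.02, 0], [0.034, -0.01, 0], [0.034, -0.005, 0], [0.034, -0.003, 0], [0.034, -0.001, 0], [0.034, 0, 0], [0.034, 0, 0], [0.034, 0, 0]], "twist": [[0, 0, 0], [0, 0, 0], [0, 0, 0], [0, 0, 0], [0, 0, 0], [0, 0, 0], [0, 0, 0], [0, 0, 0], [0, 0, 0], [0, 0, 0], [0, 0, 0]], "hand": [1, 1, 1, 1, 1, 1, 1, 1, 1, 1, 1]}}

```text
time: 22.38
position: [0.6134, 0.1906, 0.0655]
tool_rot: [[0.165, 0.986, -0.009], [0.986, -0.165, 0.001], [-0.001, -0.009, -1.0]]
contact_force: [-20.0, 8.4, 15.4]
opening: 0.0003
grip_force: 11.6
```

>>> {"api": "jog_arm", "payload": {"delta_pos": [[0, -0.02, 0], [0, -0.022, 0], [-0.04, -0.022, 0], [-0.08, -0.022, 0], [-0.12, -0.022, 0], [-0.163, -0.022, 0], [-0.163, -0.022, 0], [-0.163, 0.01, 0], [-0.163, 0.044, 0], [-0.163, 0.044, 0], [-0.15, 0.044, 0], [-0.144, 0.044, 0], [-0.14, 0.044, 0], [-0.138, 0.044, 0], [-0.136, 0.044, 0], [-0.135, 0.044, 0], [-0.134, 0.044, 0], [-0.134, 0.044, 0]], "twist": [[0, 0, 0], [0, 0, 0], [0, 0, 0], [0, 0, 0], [0, 0, 0], [0, 0, 0], [0, 0, 0], [0, 0, 0], [0, 0, 0], [0, 0, 0], [0, 0, 0], [0, 0, 0], [0, 0, 0], [0, 0, 0], [0, 0, 0], [0, 0, 0], [0, 0, 0], [0, 0, 0]], "hand": [1, 1, 1, 1, 1, 1, 1, 1, 1, 1, 1, 1, 1, 1, 1, 1, 1, 1]}}

```text
time: 23.88
position: [0.6375, 0.0376, 0.0658]
tool_rot: [[0.159, 0.987, -0.003], [0.987, -0.159, -0.02], [-0.02, 0.001, -1.0]]
contact_force: [-0.7, -74.3, 8.2]
opening: 0.0003
grip_force: 36.8
```

The fingers pressed harder than I intended, at 74 N. I'll back off and look.

>>> {"api": "jog_arm", "payload": {"delta_pos": [[-0.015, 0, 0], [-0.03, 0, 0], [-0.04, 0, -0.03], [-0.04, 0, -0.09], [-0.15, -0.2, -0.09], [-0.15, -0.2, -0.09], [-0.15, -0.2, -0.09], [-0.15, -0.2, -0.09], [-0.15, -0.2, -0.09], [-0.15, -0.2, -0.09], [-0.15, -0.2, -0.09], [-0.15, -0.2, -0.09]], "twist": [[0, 0, 0], [0, 0, 0], [0, 0, 0], [0, 0, 0], [0, 0, 0], [0, 0, 0], [0, 0, 0], [0, 0, 0], [0, 0, 0], [0, 0, 0], [0, 0, 0], [0, 0, 0]], "hand": [1, 1, 1, 1, 1, 1, 1, 1, 1, 1, 1, 1]}}

```text
time: 24.88
position: [0.4164, -0.0635, 0.1559]
tool_rot: [[0.164, 0.987, 0.001], [0.987, -0.164, 0.0], [0.0, 0.001, -1.0]]
contact_force: [0.7, -0.2, 1.1]
opening: 0.0007
grip_force: 0.0
```

```bash
cat > look2.py <<'E'
from h import *
import sys
T=eyes.get_image("top");S=eyes.get_image("side")
a=cv2.resize(T[145:190,172:242],None,fx=6,fy=6,interpolation=2);b=cv2.resize(S[128:192,260:320],None,fx=6,fy=6,interpolation=2)
o=np.zeros((390,790,3),np.uint8);o[:270,:420]=a;o[:384,425:785]=b
cv2.imwrite(sys.argv[1],o[...,::-1])
for n,I in(("top",T),("side",S)):
    H=hsv(I);W=((H[...,1]<60)&(H[...,2]>190)).astype(np.uint8)
    k,l,st,ce=cv2.connectedComponentsWithStats(W)
    for i in range(1,k):
        p=ray(n,ce[i],.1)[0]; x=p[0]*.9866-p[1]*.1633; y=p[0]*.1633+p[1]*.9866
        if .57<x<.65 and .1<y<.35 and st[i,4]>50:
            ys,xs=np.where(l==i); print(n,"ex,ey",round(x,4),round(y,4),st[i,4],rect(ray(n,np.c_[xs,ys],.1))[2])
E
python3 look2.py pics/l2.png
```

```text
top ex,ey 0.6209 0.2844 137 -9.3
top ex,ey 0.6213 0.2462 137 -9.7
top ex,ey 0.6201 0.2081 136 -9.8
top ex,ey 0.6198 0.1696 138 -10.4
side ex,ey 0.6224 0.2885 94 -9.8
side ex,ey 0.6221 0.25 100 -9.8
side ex,ey 0.6217 0.212 102 -10.1
side ex,ey 0.6211 0.1738 102 -2.2
```

View pics/l2.png

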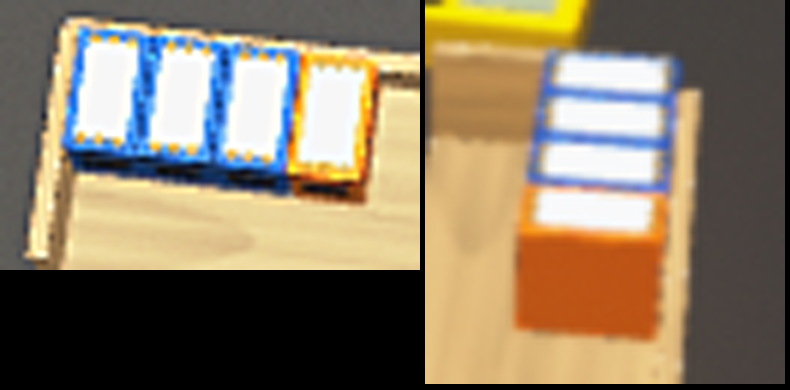

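>>> {"api": "jog_arm", "payload": {"delta_pos": [[0.167, 0.124, 0], [0.167, 0.124, 0], [0.167, 0.124, 0], [0.167, 0.124, 0], [0.167, 0.124, 0], [0.167, 0.124, 0], [0.167, 0.124, 0], [0.167, 0.124, 0.04], [0.167, 0.124, 0.08], [0.167, 0.124, 0.09], [0.167, 0.124, 0.09], [0.167, 0.135, 0.09], [0.167, 0.145, 0.09], [0.167, 0.149, 0.09], [0.167, 0.152, 0.09], [0.167, 0.153, 0.09], [0.167, 0.154, 0.09], [0.167, 0.154, 0.09]], "twist": [[0, 0, 0], [0, 0, 0], [0, 0, 0], [0, 0, 0], [0, 0, 0], [0, 0, 0], [0, 0, 0], [0, 0, 0], [0, 0, 0], [0, 0, 0], [0, 0, 0], [0, 0, 0], [0, 0, 0], [0, 0, 0], [0, 0, 0], [0, 0, 0], [0, 0, 0], [0, 0, 0]], "hand": [1, 1, 1, 1, 1, 1, 1, 1, 1, 1, 1, 1, 1, 1, 1, 1, 1, 1]}}

```text
time: 26.48
position: [0.5944, 0.0761, 0.0674]
tool_rot: [[0.164, 0.986, -0.004], [0.986, -0.164, 0.001], [0.0, -0.004, -1.0]]
contact_force: [-14.2, 2.8, 13.3]
opening: 0.0003
grip_force: 7.8
```

>>> {"api": "jog_arm", "payload": {"delta_pos": [[0, -0.02, 0], [0, -0.02, 0], [0.038, -0.02, 0], [0.038, -0.02, 0], [0.038, -0.01, 0], [0.038, -0.005, 0], [0.038, -0.003, 0], [0.038, -0.001, 0], [0.038, 0, 0], [0.038, 0, 0], [0.038, 0, 0]], "twist": [[0, 0, 0], [0, 0, 0], [0, 0, 0], [0, 0, 0], [0, 0, 0], [0, 0, 0], [0, 0, 0], [0, 0, 0], [0, 0, 0], [0, 0, 0], [0, 0, 0]], "hand": [1, 1, 1, 1, 1, 1, 1, 1, 1, 1, 1]}}

```text
time: 27.4
position: [0.6004, 0.1129, 0.0658]
tool_rot: [[0.165, 0.986, -0.005], [0.986, -0.165, 0.001], [-0.0, -0.005, -1.0]]
contact_force: [-10.5, 5.1, 9.3]
opening: 0.0002
grip_force: 6.4
```

>>> {"api": "jog_arm", "payload": {"delta_pos": [[0, -0.02, 0], [0, -0.02, 0], [0.038, -0.02, 0], [0.038, -0.02, 0], [0.038, -0.01, 0], [0.038, -0.005, 0], [0.038, -0.003, 0], [0.038, -0.001, 0], [0.038, 0, 0], [0.038, 0, 0], [0.038, 0, 0]], "twist": [[0, 0, 0], [0, 0, 0], [0, 0, 0], [0, 0, 0], [0, 0, 0], [0, 0, 0], [0, 0, 0], [0, 0, 0], [0, 0, 0], [0, 0, 0], [0, 0, 0]], "hand": [1, 1, 1, 1, 1, 1, 1, 1, 1, 1, 1]}}

```text
time: 28.32
position: [0.6066, 0.1502, 0.0655]
tool_rot: [[0.165, 0.986, -0.005], [0.986, -0.165, 0.0], [-0.0, -0.005, -1.0]]
contact_force: [-10.6, 4.3, 8.8]
opening: 0.0008
grip_force: 5.7
```

>>> {"api": "jog_arm", "payload": {"delta_pos": [[0, -0.02, 0], [0, -0.02, 0], [0.036, -0.02, 0], [0.036, -0.02, 0], [0.036, -0.01, 0], [0.036, -0.005, 0], [0.036, -0.003, 0], [0.036, -0.001, 0], [0.036, 0, 0], [0.036, 0, 0], [0.036, 0, 0]], "twist": [[0, 0, 0], [0, 0, 0], [0, 0, 0], [0, 0, 0], [0, 0, 0], [0, 0, 0], [0, 0, 0], [0, 0, 0], [0, 0, 0], [0, 0, 0], [0, 0, 0]], "hand": [1, 1, 1, 1, 1, 1, 1, 1, 1, 1, 1]}}

```text
time: 29.23
position: [0.6125, 0.1856, 0.0655]
tool_rot: [[0.164, 0.986, -0.004], [0.986, -0.164, 0.0], [-0.001, -0.004, -1.0]]
contact_force: [-9.8, 3.0, 7.4]
opening: 0.0002
grip_force: 5.4
```

>>> {"api": "jog_arm", "payload": {"delta_pos": [[0, -0.02, 0], [0, -0.022, 0], [-0.04, -0.022, 0], [-0.08, -0.022, 0], [-0.12, -0.022, 0], [-0.16, -0.022, 0], [-0.16, -0.022, 0], [-0.16, 0.01, 0], [-0.16, 0.044, 0], [-0.16, 0.044, 0], [-0.15, 0.044, 0], [-0.145, 0.044, 0], [-0.142, 0.044, 0], [-0.14, 0.044, 0], [-0.139, 0.044, 0], [-0.138, 0.044, 0], [-0.138, 0.044, 0]], "twist": [[0, 0, 0], [0, 0, 0], [0, 0, 0], [0, 0, 0], [0, 0, 0], [0, 0, 0], [0, 0, 0], [0, 0, 0], [0, 0, 0], [0, 0, 0], [0, 0, 0], [0, 0, 0], [0, 0, 0], [0, 0, 0], [0, 0, 0], [0, 0, 0], [0, 0, 0]], "hand": [1, 1, 1, 1, 1, 1, 1, 1, 1, 1, 1, 1, 1, 1, 1, 1, 1]}}

```text
time: 30.65
position: [0.6337, 0.038, 0.0653]
tool_rot: [[0.161, 0.987, -0.002], [0.987, -0.161, -0.008], [-0.008, -0.001, -1.0]]
contact_force: [-1.2, -29.4, 1.2]
opening: 0.0008
grip_force: 14.6
```

>>> {"api": "jog_arm", "payload": {"delta_pos": [[-0.005, 0, 0], [-0.02, 0, 0], [-0.04, 0, -0.03], [-0.04, 0, -0.09], [-0.15, -0.2, -0.09], [-0.15, -0.2, -0.09], [-0.15, -0.2, -0.09], [-0.15, -0.2, -0.09], [-0.15, -0.2, -0.09], [-0.15, -0.2, -0.09], [-0.15, -0.2, -0.09], [-0.15, -0.2, -0.09]], "twist": [[0, 0, 0], [0, 0, 0], [0, 0, 0], [0, 0, 0], [0, 0, 0], [0, 0, 0], [0, 0, 0], [0, 0, 0], [0, 0, 0], [0, 0, 0], [0, 0, 0], [0, 0, 0]], "hand": [1, 1, 1, 1, 1, 1, 1, 1, 1, 1, 1, 1]}}

```text
time: 31.65
position: [0.4128, -0.0725, 0.156]
tool_rot: [[0.164, 0.986, 0.001], [0.986, -0.164, 0.0], [0.0, 0.001, -1.0]]
contact_force: [1.5, -0.3, -0.0]
opening: 0.0008
grip_force: 0.0
```

```bash
python3 look2.py pics/l3.png
```

```text
top ex,ey 0.621 0.2842 137 -9.7
top ex,ey 0.6215 0.2463 138 -9.7
top ex,ey 0.6199 0.2082 138 -9.0
top ex,ey 0.6202 0.1701 138 -9.4
side ex,ey 0.6219 0.289 93 -2.1
side ex,ey 0.6225 0.2503 101 -9.8
side ex,ey 0.6217 0.2121 104 -2.1
side ex,ey 0.6223 0.1738 106 -2.2
```

View pics/l3.png

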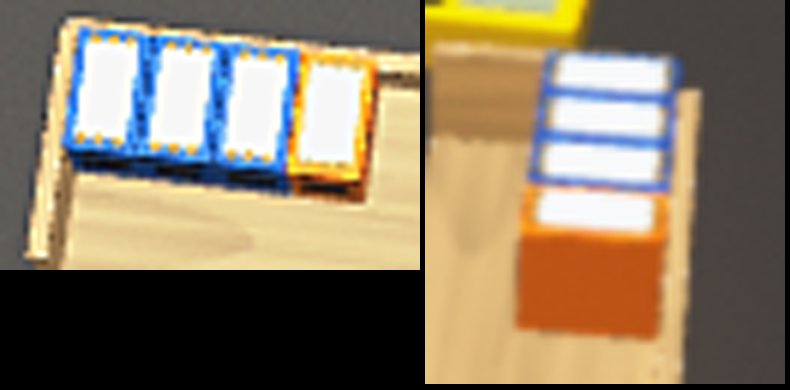

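The picture shows the four modules in one square row at (70–375, 30–200) in the enlarged top crop. They are spaced 38 mm apart, flush with the lip and the end stop, and the robot is clear.

```bash
python3 -c "
from workcell import manip
print(manip.job_done())"
```

```text
the job is handed in; nothing more can be done
None
```

I handed the job in at about 32 s: the orange and three blue modules stand in one tight, square row against the rear lip and end stop. One push on the row reached 74 N at the fingers, under the 120 N wrist limit but more than I intended.

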